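Power up the component tester and hold its test key

TASK

Run a test with the component tester, using the fingertips only: first switch on the power box by pressing the raised end of its rocker all the way down, then press the tester's round button fully in so that it stays in, then press the tester's wide bar key all the way down and keep holding it. Finish while still holding the bar key down. Do not press the bar key or the round button before their turn, and leave the flux tub, the carton and the bottle where they stand.

Things in the scene. Friction and masses are not known exactly. Their poses are not given: they have to be found in the camera images.
- power_box: Grey steel box fixed to the bench, 90 (x) x 100 (y) x 55 mm high, with one big black rocker in the middle of its top. Origin: centre of its underside; z up; its x axis runs along the rocker's length. It and the tester stand one nearer, one farther from the robot, and either may be which.
- rocker (a joint): The black rocker on the power box, 56 mm long along the box's x and 30 mm wide, dished on top (two flat halves of 28 mm), pivoting in its middle about the box's y axis, 64 mm above the bench. 0 = off: the half toward the box's +x stands up at 0.36 rad and the other half lies level. 0.36 rad = on: the +x half lies level, 64 mm above the bench. It stays where it is left; moving it takes about 3 N at 20 mm from the pivot.
- rocker_on_end (a point): Point on the top face of the rocker's +x half, 20 mm from the pivot, in the middle of its width: where to press. It moves with the rocker: about 71 mm above the bench when off, 64 mm when on.
- tester: Grey case fixed to the bench, 110 (x) x 150 (y) x 55 mm high, with a small display and two brass terminals (11 mm tall) along its +x edge, and on its -x part a round button at +y and a wide bar key at -y, 76 mm apart. Origin: centre of its underside; z up.
- latch_button (a joint): The round black push button of the tester, 28 mm across, in a flat metal collar. 0 = out, 0.007 m = fully in; it slides straight down, takes about 3 N to move, and stays where it is left.
- button_top (a point): Centre of the top face of the round button (moves with it): 68 mm above the bench when out, 61 mm when in, 3.5 mm above its collar.
- test_key (a joint): The wide black bar key of the tester, 26 (x) x 46 (y) mm. 0 = up, 0.008 m = fully down; it slides straight down against a spring of about 2 N at the top and 6 N at the bottom, and springs back when released.
- key_top (a point): Centre of the top face of the bar key (moves with it): 69 mm above the bench when up, 61 mm when down, 3.5 mm above the frame around it.
- flux_tub: Loose round white tub with a blue lid, 45 mm across, 23 mm high, to be left alone. Origin: centre of its underside.
- fuse_box: Loose small white carton, 62 x 40 x 20 mm, to be left alone. Origin: centre of its underside.
- glue_bottle: Loose small dropper bottle, 23 mm across, 58 mm high, to be left alone. Origin: centre of its underside.

How it is judged:
By the outcome, as a careful person would: the job done as asked, in the order asked, and still so for the second after the job is handed in, while the arm keeps its last pose, push and grip.
It also fails if it takes over 45 s, if anything falls off the work surface, if the arm or the gripper's body presses on something with over 40 N, if the wrist force passes 120 N, or if a joint passes its speed limit or range.

ROBOT

A 6-joint arm with a two-finger parallel gripper is mounted at the origin on a cart in front of the work surface, level with it; the furniture and walls round the work are solid. World frame = base frame: x ahead of the robot, y to its left, z up, the work surface at z = 0. Lengths are in mm, angles in rad, forces in N, time in s.
With the tool pointing down it reaches from about 350 to 975 mm from the base axis. Payload 4.9 kg.
Tool frame: the origin (TCP) lies at the centre of the arm's flange, where the gripper is bolted on; the fingertips stand 173 mm ahead of it and the grasp point (between the pads) lies 155 mm ahead of it; z points along the fingers, y is the line along which they close (so a half turn about z gives the same grasp; the last joint's range is limited). The gripper opens to 85 mm and grips with 20 to 120 N. Pads are 22 mm wide; open, the fingers measure 114 mm over their backs; the gripper's body (76 mm by 85 mm) begins 54 mm behind the grasp point. The pads swing forward as they close: fully open they stand 13 mm farther back than shut.
Start: joints at [-1.249, 0.053, 1.613, -0, 1.476, -0.119], TCP at [266.657, -565.241, 404.704] pointing down, gripper open.
Joint ranges: [-3.01, 3.01], [-1.01, 2.22], [0.06, 2.58], [-1.02, 4.17], [0.09, 2.62], [-3.14, 3.14]. Speed limits (rad/s): [2.57, 2.57, 3.14, 3.14, 3.14, 3.14].

INTERFACE

Orientations are given as a 3x3 rotation matrix whose columns are the frame's x, y, z axes.
In Python, from station import robot gives the robot as it stands. The module is installed in compiled form; this text tells all that it offers.
- The arm moves only by the tool carry_out, never from a script. Its argument "series" is a list of rows, each a list of 2 entries, a list of its own where there are three numbers: the shift along the tool's x, y, z in m, then the turn, a rotation vector about the tool's x, y, z in rad. A call has 1 to 8 rows; each row is the pose to reach, as a shift and turn from the pose commanded when the call began, along the tool's axes at that moment; what a row does not reach only later rows make up. A row lasts 1/12 s, in which the tool goes at most 41.7 mm and 7.16 degrees, less where a joint would pass 70% of its speed; a pose out of reach is approached as far as the arm can. A call with a gripper value outside its range is refused whole. "gripper" is the opening in per cent of the stroke, from 0 (shut) to 100 (fully open), set as the call begins (left out, the last holds). The fingers move at their own pace and stop on an object; "newtons" is the grip in N (left out, the last holds). Time passes only in rows, so rows that repeat a pose let the fingers close. It gives the time, the measured TCP pose, the force, the opening and the grip force at its end, in the units of the state.
- robot.get_obs(): the state, without advancing time (a new reading comes with each control period).
- robot.read_camera(name): name is "scene" or "side" or "wrist"; returns (picture, depth): 480x640x3 uint8, red, green, blue; 480x640 float32, mm along the optical axis (not along the pixel's ray), 0 where there is no reading.
- robot.camera_model(name): a dict with "camera_matrix" (3x3 intrinsics, pixels), "xyz" and "orientation" of the camera in the world; the wrist camera has in their place "tool_from_camera" (4x4, takes a point from camera to tool coordinates, whose origin is the TCP and whose axes are the flange's). Camera axes: x right, y up, looking along -z (the intrinsics and any distortion apply to the point x, -y, -z); pixel columns grow to the right and rows downward; lengths in mm; the calibration is good to about 2 mm. The wrist camera is an equidistant fisheye: a pixel r from the principal point sees the ray r / f radians off the axis. A picture is of the moment at which its call begins: read the wrist's pose just before it. camera_model takes no time and is no camera call.
- robot.sign_off(): hands the job in; it is judged then, once.
The state is a dict: "time_s": time; "qpos": joint angles; "qvel": joint speeds; "tau": joint torques, N m; "ee_pos": TCP position; "eef_rot": TCP orientation; "force": force on the tool from outside, world axes, zero at the start; "wrist_torque": the same for the moment, N m; "gripper_width": opening from 0.0 (shut) to 1.0 (fully open); "grasp_force": force on a finger pad.
Only numpy, scipy, OpenCV 4.12 (cv2) and the standard library are available. Lean on these libraries where they do the work, as an engineer would, in place of code of your own. Each camera call takes 0.05 s, during which the arm holds its last target. There are 200 camera calls.

## Working session

There is one attempt and no reset: what is moved stays moved. The work goes in short steps, Python scripts to look and compute and a tool call to move; the robot and the scene stay as the last step left them, time stands still between calls to the robot, and variables do not carry over. Pictures are saved under pics/ and viewed, at most 10 in all, crops included, and the job is handed in when it is done.

Besides the shell and the picture viewer there is one more tool, called after "Request:" by a JSON object that holds its "method" and its "body". carry_out: Moves the arm, as the interface text tells. Its arguments: {"type":"object","properties":{"series":{"type":"array"},"gripper":{"type":"number"},"newtons":{"type":"number"}},"required":["series"]}

```bash
mkdir -p pics; cat > h.py <<'E'
import numpy as np, cv2
from station import robot
def cloud(name, depth):
    m=robot.camera_model(name); K=np.array(m["camera_matrix"]); R=np.array(m["orientation"]); t=np.array(m["xyz"])
    v,u=np.mgrid[:480,:640]; d=depth
    x=(u-K[0,2])/K[0,0]*d; y=(v-K[1,2])/K[1,1]*d
    return np.stack([x,-y,-d],-1)@R.T+t
E
python3 - <<'E'
from h import *
o=robot.get_obs(); print(o)
for n in("scene","side"):
    p,d=robot.read_camera(n); np.savez(n,p=p,d=d); cv2.imwrite(f"pics/{n}1.png",p[...,::-1]); print(n,robot.camera_model(n))
print(robot.camera_model("wrist"))
E
```

```text
{'time_s': 0.0, 'qpos': array([-1.24899229e+00,  5.33573296e-02,  1.61430142e+00, -1.86163670e-05,
        1.47599149e+00, -1.18969614e-01]), 'qvel': array([ 0.00049923, -0.0011579 , -0.00049636,  0.00047199, -0.00128411,
        0.00069666]), 'tau': array([ 1.96744768e-03, -3.93663061e+01, -3.70178103e+01, -1.74291796e-05,
        6.93736816e-03,  5.70820660e-06]), 'ee_pos': array([ 266.57936598, -564.99839938,  403.45792518]), 'eef_rot': array([[ 9.04421179e-01,  4.26640229e-01, -6.68350314e-04],
       [ 4.26640693e-01, -9.04419113e-01,  1.94609718e-03],
       [ 2.25814548e-04, -2.04523695e-03, -9.99997883e-01]]), 'force': array([-0.62787774,  0.97159817, -0.86904734]), 'wrist_torque': array([-0.01477907,  0.03431412,  0.01504379]), 'grasp_force': 0.0, 'gripper_width': 0.9972551835311703}
scene {'camera_matrix': array([[472.02264232,   0.        , 318.8451882 ],
       [  0.        , 472.02264232, 239.57547833],
       [  0.        ,   0.        ,   1.        ]]), 'xyz': array([ -26.81704911, -855.33475187,  399.05583987]), 'orientation': array([[ 0.66568988,  0.30834108, -0.6795
[... 336 characters left out ...]
9]), 'orientation': array([[-0.9067736 ,  0.23098446, -0.35271494],
       [-0.42106999, -0.45349731,  0.7855191 ],
       [ 0.02148742,  0.86080565,  0.50848001]])}
{'camera_matrix': array([[371.64829954,   0.        , 317.74554257],
       [  0.        , 371.64829954, 239.02534132],
       [  0.        ,   0.        ,   1.        ]]), 'tool_from_camera': array([[ 3.07683151e-04,  9.59534320e-01,  2.81591538e-01,
         7.08223173e+01],
       [ 9.99999691e-01, -4.98899212e-04,  6.07361505e-04,
        -3.16038138e-04],
       [ 7.23270005e-04,  2.81591265e-01, -9.59534177e-01,
         3.05560764e+01],
       [ 0.00000000e+00,  0.00000000e+00,  0.00000000e+00,
         1.00000000e+00]])}
```

View pics/scene1.png

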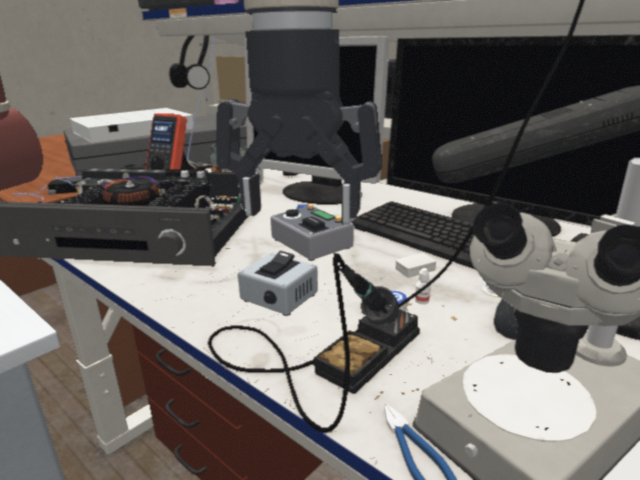

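View pics/side1.png

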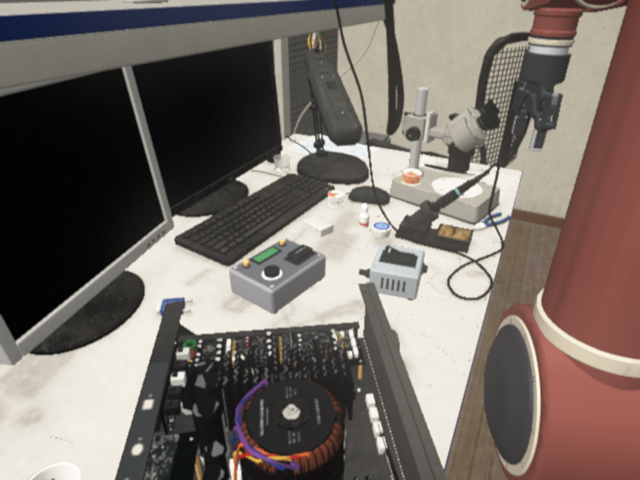

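The scene view shows the grey power box at about (278,280) and the tester behind it at (313,230). In the side view the tester's button is at (272,271), its key at (305,253), and the rocker at (402,257). Next I'll turn the point clouds into poses.

```bash
python3 - <<'E'
from h import *
print(np.load)
S=800
img=np.zeros((600,600,3),np.uint8); hz=np.full((600,600),-1e3)
for n in("side","scene"):
    f=np.load(n+".npz"); P=cloud(n,f["d"]); ok=(f["d"]>0)&(P[...,2]<300)
    for (u,v) in ([(272,271),(305,253),(402,257),(256,278),(410,250),(395,262),(380,230),(318,228),(364,218)] if n=="side" else [(275,263),(290,213),(315,223),(283,255),(270,268),(293,258)]):
        print(n,u,v,P[v,u].round(1))
    for lo,hi,name in((50,59,"case top"),):
        pass
    X=P[ok]; C=f["p"][ok]
    # top view, 1 px = 1 mm : x 250..850 up, y -450..150 left->right reversed
    r=(850-X[:,0]).astype(int); c=(150-X[:,1]).astype(int)
    k=(r>=0)&(r<600)&(c>=0)&(c<600)
    for a,b,z,col in zip(r[k],c[k],X[k,2],C[k]):
        if z>hz[a,b]: hz[a,b]=z; img[a,b]=col[::-1]
    m=ok&(P[...,2]>51)&(P[...,2]<60)&(P[...,0]>300)&(P[...,0]<700)&(abs(P[...,1]+150)<200)
    num,L,st,_=cv2.connectedComponentsWithStats(m.astype(np.uint8))
    for i in range(1,num):
        if st[i,4]>150:
            q=P[L==i]; print(n,st[i],np.median(q,0).round(1),cv2.minAreaRect(q[:,:2].astype(np.float32)))
img=cv2.dilate(img,np.ones((2,2)))
cv2.imwrite("pics/top1.png",img)
E
```

```text
<function load at 0x7fd4d1bbfce0>
side 272 271 [ 612.  -189.8   66.2]
side 305 253 [ 588.3 -266.8   66.7]
side 402 257 [ 422.8 -335.6   66.4]
side 256 278 [ 633.8 -171.8   55.9]
side 410 250 [ 421.2 -386.7   53.8]
side 395 262 [ 432.3 -326.    58.2]
side 380 230 [ 517.5 -489.8   22.7]
side 318 228 [ 648.2 -440.3   19.2]
side 364 218 [ 569.1 -522.3   25.5]
side [ 230  238   95   55 2223] [ 629.  -222.2   55.7] ((628.0546264648438, -235.78611755371094), (149.520751953125, 110.42650604248047), 77.85549926757812)
side [370 252  52  27 778] [ 427.6 -317.    55.1] ((428.3698425292969, -324.0612487792969), (89.3206558227539, 62.4635124206543), 7.638576507568359)
side [365 311  44 143 284] [347.9 -42.6  55.8] ((365.7960510253906, -69.54061126708984), (1.4376145601272583, 240.49620056152344), 33.03165054321289)
scene 275 263 [ 431.4 -343.    63.6]
scene 290 213 [ 608.  -200.9   65.9]
scene 315 223 [ 594.  -282.8   68.3]
scene 283 255 [ 449.5 -343.4   71.4]
scene 270 268 [ 412.8 -351.4   64.6]
scene 293 258 [ 460.1 -355.5   65.7]
scene [209 196  28  12 157] [585.4  -1.8  53.4] ((590.7302856445312, 0.029754638671875), (90.70689392089844, 51.75728988647461), 35.43667984008789)
scene [ 270  206   83   33 1132] [ 610.7 -248.3   56. ] ((627.74609375, -240.09963989257812), (146.48358154296875, 111.11791229248047), 77.1695327758789)
scene [ 94 235 119  14 541] [360.5 -86.5  55.5] ((354.2413024902344, -86.46556091308594), (30.49574089050293, 231.6841278076172), 34.95072937011719)
scene [237 252  39  29 426] [ 403.9 -315.4   55.3] ((428.37744140625, -320.1800842285156), (91.2529296875, 48.11845016479492), 11.741086959838867)
```

View pics/top1.png

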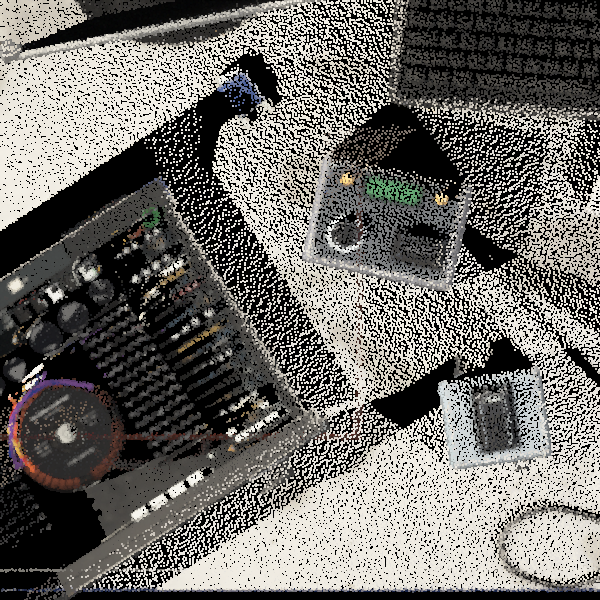

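The top view is consistent with the given sizes: the tester's top is 150x110 mm around (628,-238), with its display toward +x. The power box is around (430,-340). I'll refine the press points and check for tall obstacles.

```bash
python3 - <<'E'
from h import *
A=[]
for n in("side","scene"):
    f=np.load(n+".npz"); P=cloud(n,f["d"]); ok=(f["d"]>0)
    X=P[ok]; C=f["p"][ok].astype(int).sum(1)
    A.append(X)
    for nm,c,r,z0 in(("btn",(612,-196),22,63.5),("key",(596,-270),32,64.5),("rock",(432,-342),40,60)):
        k=(np.hypot(X[:,0]-c[0],X[:,1]-c[1])<r)&(X[:,2]>z0)&(X[:,2]<80)
        q=X[k]; print(n,nm,k.sum(),q.mean(0).round(1),cv2.minAreaRect(q[:,:2].astype(np.float32)),q[:,2].max().round(1))
        if nm=="rock":
            for x0 in range(400,470,8):
                s=q[(q[:,0]>=x0)&(q[:,0]<x0+8)]
                if len(s)>3: print("   ",x0,len(s),np.median(s,0).round(1),s[:,1].min().round(),s[:,1].max().round())
X=np.concatenate(A)
for c in((450,-340),(612,-196),(596,-270)):
    k=(np.hypot(X[:,0]-c[0],X[:,1]-c[1])<150)&(X[:,2]>85)
    q=X[k]; print(c,k.sum()); 
    if k.sum(): print(q.min(0),q.max(0), np.hypot(q[:,0]-c[0],q[:,1]-c[1]).min())
E
```

```text
side btn 124 [ 615.7 -193.5   66.8] ((616.43408203125, -194.4802703857422), (26.264774322509766, 25.337724685668945), 59.43391418457031) 68.9
side key 210 [ 599.  -266.8   68.3] ((600.4915161132812, -268.9261779785156), (46.321998596191406, 27.184648513793945), 77.97352600097656) 70.9
side rock 320 [ 432.3 -341.7   66.1] ((432.2337341308594, -343.667724609375), (56.77309036254883, 32.3662109375), 6.6150946617126465) 74.4
    400 22 [ 405.9 -341.3   63.7] -361.0 -334.0
    408 45 [ 411.9 -343.8   64.1] -362.0 -331.0
    416 45 [ 420.3 -343.    64.2] -361.0 -330.0
    424 41 [ 428.3 -343.    63.9] -360.0 -328.0
    432 48 [ 436.2 -339.6   65. ] -359.0 -328.0
    440 53 [ 443.9 -336.5   68.2] -357.0 -327.0
    448 51 [ 452.6 -335.6   71.1] -355.0 -326.0
    456 15 [ 457.5 -343.1   72.5] -355.0 -326.0
scene btn 68 [ 614.6 -198.2   66.8] ((616.9067993164062, -196.66207885742188), (28.145153045654297, 24.94711685180664), 23.718643188476562) 68.6
scene key 154 [ 597.9 -273.6   68.4] ((600.6359252929688, -270.9735412597656), (46.58161163330078, 27.190500259399414), 79.86205291748047) 70.9
scene rock 436 [ 433.1 -347.5   66.3] ((433.19061279296875, -345.4096984863281), (57.595333099365234, 31.547481536865234), 9.959081649780273) 74.7
    400 45 [ 406.3 -346.4   63. ] -364.0 -334.0
    408 51 [ 411.9 -351.7   64.1] -364.0 -336.0
    416 46 [ 419.9 -350.5   64.3] -364.0 -333.0
    424 48 [ 427.2 -349.3   64.1] -362.0 -332.0
    432 67 [ 436.6 -345.    65.3] -360.0 -330.0
    440 76 [ 443.9 -347.4   68.2] -360.0 -329.0
    448 72 [ 452.  -345.2   70.9] -358.0 -326.0
    456 31 [ 457.2 -351.2   72.6] -357.0 -329.0
(450, -340) 0
(612, -196) 5289
[ 721.124533   -297.62477019  405.28149413] [761.11921529 -95.85793652 469.86509128] 110.80336461495075
(596, -270) 3587
[ 721.37731434 -347.99165797  405.41940394] [ 744.61434395 -192.50257791  469.86509128] 125.62455755395817
```

```bash
python3 - <<'E'
from h import *
for n in("side","scene"):
    f=np.load(n+".npz"); P=cloud(n,f["d"])
    X=P[f["d"]>0]
    a=np.array([266.,-565]);b=np.array([451.,-342]);c=np.array([608.,-235])
    def dist(X,a,b):
        t=np.clip(((X[:,:2]-a)@(b-a))/((b-a)@(b-a)),0,1); return np.hypot(*(X[:,:2]-a-t[:,None]*(b-a)).T)
    for s,e,zr in((a,b,(100,160)),(a,b,(160,240)),(b,c,(85,130)),(b,c,(130,500))):
        k=(dist(X,s,e)<130)&(X[:,2]>zr[0])&(X[:,2]<zr[1]); q=X[k]
        print(n,s,e,zr,k.sum(), (q.min(0).round(),q.max(0).round(),dist(q,s,e).min().round()) if k.sum() else "")
    pts=[(350,50),(370,150),(385,190),(394,206)] if n=="side" else [(560,55),(520,145),(475,238),(440,270)]
    for u,v in pts:
        w=P[v-3:v+4,u-6:u+7].reshape(-1,3); dd=f["d"][v-3:v+4,u-6:u+7].ravel(); w=w[dd>0]; dd=dd[dd>0]
        print(u,v,w[dd.argmin()].round())
E
```

```text
side [ 266. -565.] [ 451. -342.] (100, 160) 442 (array([ 302., -588.,  100.]), array([ 410., -541.,  159.]), np.float64(36.0))
side [ 266. -565.] [ 451. -342.] (160, 240) 129 (array([ 302., -579.,  160.]), array([ 341., -558.,  193.]), np.float64(32.0))
side [ 451. -342.] [ 608. -235.] (85, 130) 0 
side [ 451. -342.] [ 608. -235.] (130, 500) 1250 (array([ 723., -294.,  407.]), array([ 738., -176.,  470.]), np.float64(115.0))
350 50 [ 678. -643.  364.]
370 150 [ 594. -597.  161.]
385 190 [ 581. -656.   33.]
394 206 [ 529. -648.    3.]
scene [ 266. -565.] [ 451. -342.] (100, 160) 874 (array([ 302., -591.,  100.]), array([ 408., -552.,  160.]), np.float64(37.0))
scene [ 266. -565.] [ 451. -342.] (160, 240) 359 (array([ 302., -581.,  160.]), array([ 342., -564.,  194.]), np.float64(34.0))
scene [ 451. -342.] [ 608. -235.] (85, 130) 0 
scene [ 451. -342.] [ 608. -235.] (130, 500) 331 (array([ 721., -298.,  407.]), array([ 738., -213.,  458.]), np.float64(115.0))
560 55 [ 683. -650.  373.]
520 145 [ 622. -628.  256.]
475 238 [ 333. -713.  238.]
440 270 [ 562. -571.   77.]
```

Request:
{"method": "carry_out", "body": {"series": [[[0.03,-0.015,0],[0,0,0.04]],[[0.067,-0.032,0],[0,0,0.08]],[[0.104,-0.049,0],[0,0,0.12]],[[0.141,-0.066,0],[0,0,0.16]],[[0.178,-0.083,0],[0,0,0.2]],[[0.215,-0.1,0.02],[0,0,0.24]],[[0.245,-0.115,0.04],[0,0,0.28]],[[0.262,-0.123,0.06],[0,0,0.293]]], "gripper": 0, "newtons": 30}}

```text
time_s: 0.77
ee_pos: [452.8, -339.3, 344.2]
eef_rot: [[0.989, 0.148, 0.001], [0.148, -0.989, 0.0], [0.001, -0.0, -1.0]]
force: [-0.2, -0.3, -0.9]
gripper_width: -0.003
grasp_force: 0.0
```

Request:
{"method": "carry_out", "body": {"series": [[[0,0,0.015],[0,0,0]],[[0,0,0.035],[0,0,0]],[[0,0,0.04],[0,0,0]],[[0,0,0.04],[0,0,0]]]}}

```text
time_s: 1.1
ee_pos: [450.5, -341.5, 302.1]
eef_rot: [[0.989, 0.147, -0.004], [0.147, -0.989, 0.004], [-0.003, -0.004, -1.0]]
force: [-0.0, 0.3, 0.1]
gripper_width: -0.002
grasp_force: 0.0
```

```bash
python3 - <<'E'
from h import *
o=robot.get_obs(); print({k:np.round(o[k],3) for k in("time_s","ee_pos","eef_rot","force","gripper_width")})
p,d=robot.read_camera("wrist"); cv2.imwrite("pics/w1.png",p[...,::-1]); np.savez("w1",p=p,d=d,e=o["ee_pos"],R=o["eef_rot"])
E
```

```text
{'time_s': np.float64(1.1), 'ee_pos': array([ 450.535, -341.477,  302.108]), 'eef_rot': array([[ 0.989,  0.147, -0.004],
       [ 0.147, -0.989,  0.004],
       [-0.003, -0.004, -1.   ]]), 'force': array([-0.027,  0.327,  0.061]), 'gripper_width': np.float64(-0.002)}
```

View pics/w1.png

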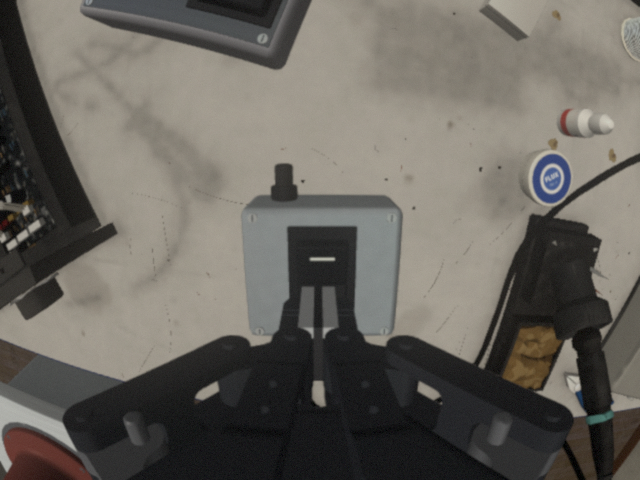

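The wrist view shows the shut fingertips centred across the rocker at about (320,285), with the raised end's white mark at (322,259) just ahead. The box is square to the tool, so I'll descend.

Request:
{"method": "carry_out", "body": {"series": [[[0,0,0.03],[0,0,0]],[[0,0,0.045],[0,0,0]],[[0,0,0.052],[0,0,0]],[[0,0,0.055],[0,0,0]],[[0,0,0.058],[0,0,0]]]}}

```text
time_s: 1.57
ee_pos: [451.4, -342.9, 247.9]
eef_rot: [[0.989, 0.147, 0.001], [0.147, -0.989, -0.001], [0.001, 0.002, -1.0]]
force: [-0.3, -0.1, 0.2]
gripper_width: 0.001
grasp_force: 0.0
```

Request:
{"method": "carry_out", "body": {"series": [[[0,0,0.002],[0,0,0]],[[0,0,0.004],[0,0,0]],[[0,0,0.005],[0,0,0]],[[0,0,0.005],[0,0,0]]]}}

```text
time_s: 1.9
ee_pos: [451.8, -342.7, 243.1]
eef_rot: [[0.989, 0.147, 0.003], [0.147, -0.989, -0.002], [0.002, 0.002, -1.0]]
force: [2.0, -0.5, 2.4]
gripper_width: -0.0
grasp_force: 1.3
```

Request:
{"method": "carry_out", "body": {"series": [[[0,0,0.002],[0,0,0]],[[0,0,0.004],[0,0,0]],[[0,0,0.005],[0,0,0]],[[0,0,0.006],[0,0,0]],[[0,0,0.006],[0,0,0]]]}}

```text
time_s: 2.32
ee_pos: [451.5, -342.6, 237.3]
eef_rot: [[0.989, 0.147, 0.0], [0.147, -0.989, -0.001], [0.0, 0.001, -1.0]]
force: [-0.9, 3.5, 10.9]
gripper_width: -0.002
grasp_force: 5.2
```

Request:
{"method": "carry_out", "body": {"series": [[[0,0,0.001],[0,0,0]],[[0,0,0.002],[0,0,0]],[[0,0,0.002],[0,0,0]],[[0,0,0.002],[0,0,0]]]}}

```text
time_s: 2.65
ee_pos: [451.6, -342.8, 237.1]
eef_rot: [[0.989, 0.147, -0.0], [0.147, -0.989, -0.0], [-0.0, 0.0, -1.0]]
force: [-5.2, 5.9, 19.9]
gripper_width: 0.001
grasp_force: 9.9
```

Request:
{"method": "carry_out", "body": {"series": [[[0,0,-0.02],[0,0,0]],[[0,0,-0.05],[0,0,0]],[[0.03,-0.02,-0.06],[0,0,0.06]],[[0.06,-0.04,-0.06],[0,0,0.13]],[[0.093,-0.061,-0.06],[0,0,0.2]],[[0.126,-0.083,-0.06],[0,0,0.27]],[[0.158,-0.104,-0.06],[0,0,0.33]],[[0.184,-0.1215,-0.06],[0,0,0.355]]]}}

```text
time_s: 3.32
ee_pos: [616.1, -192.9, 292.3]
eef_rot: [[0.978, -0.207, -0.003], [-0.207, -0.978, 0.001], [-0.003, -0.0, -1.0]]
force: [1.3, -0.5, 0.5]
gripper_width: -0.003
grasp_force: 0.0
```

Request:
{"method": "carry_out", "body": {"series": [[[0,0,0],[0,0,0]],[[0,0,0],[0,0,0]]]}}

```text
time_s: 3.48
ee_pos: [615.5, -193.5, 292.2]
eef_rot: [[0.979, -0.203, -0.003], [-0.203, -0.979, 0.001], [-0.003, 0.0, -1.0]]
force: [-0.3, -0.7, -0.6]
gripper_width: -0.002
grasp_force: 0.0
```

```bash
python3 - <<'E'
from h import *
o=robot.get_obs(); print({k:np.round(o[k],3) for k in("time_s","ee_pos","eef_rot","force","gripper_width")})
n="side"; p,d=robot.read_camera(n); P=cloud(n,d); X=P[d>0]
k=(np.hypot(X[:,0]-432,X[:,1]+344)<40)&(X[:,2]>60)&(X[:,2]<85); q=X[k]
for x0 in range(400,470,8):
    s=q[(q[:,0]>=x0)&(q[:,0]<x0+8)]
    if len(s)>3: print(x0,len(s),np.median(s,0).round(1))
w,_=robot.read_camera("wrist")
cv2.imwrite("pics/c2.png",np.hstack([cv2.resize(p[180:330,220:460],(480,300))[...,::-1],w[120:420,160:480][...,::-1]]))
E
```

```text
{'time_s': np.float64(3.483), 'ee_pos': array([ 615.548, -193.532,  292.159]), 'eef_rot': array([[ 0.979, -0.203, -0.003],
       [-0.203, -0.979,  0.001],
       [-0.003,  0.   , -1.   ]]), 'force': array([-0.335, -0.727, -0.62 ]), 'gripper_width': np.float64(-0.002)}
400 30 [ 405.8 -338.1   71. ]
408 51 [ 411.9 -341.9   71.4]
416 51 [ 419.9 -337.9   67.9]
424 44 [ 427.6 -340.3   65.3]
432 42 [ 436.1 -341.5   63.6]
440 46 [ 443.8 -340.3   64. ]
448 42 [ 451.7 -337.1   63.9]
456 17 [ 457.4 -343.7   63.6]
```

View pics/c2.png

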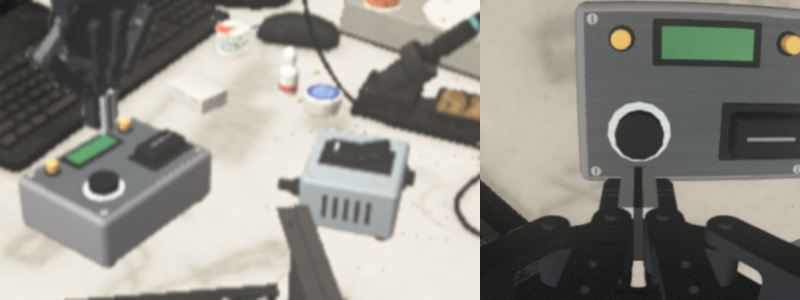

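The rocker's +x half now lies level at 64 mm, so the power box is on. The fingertips line up with the round button, which sits at (639,135) in the right half of the picture. I'll press it now.

Request:
{"method": "carry_out", "body": {"series": [[[0,0.002,0.025],[0,0,0]],[[0,0.002,0.04],[0,0,0]],[[0,0.002,0.047],[0,0,0]],[[0,0.002,0.05],[0,0,0]],[[0,0.002,0.053],[0,0,0]],[[0,0.002,0.055],[0,0,0]],[[0,0.002,0.057],[0,0,0]]]}}

```text
time_s: 4.17
ee_pos: [615.1, -197.3, 237.9]
eef_rot: [[0.979, -0.206, 0.001], [-0.206, -0.979, -0.001], [0.001, 0.001, -1.0]]
force: [-1.5, -0.8, 3.2]
gripper_width: -0.003
grasp_force: 1.5
```

Request:
{"method": "carry_out", "body": {"series": [[[0,0,0.001],[0,0,0]],[[0,0,0.002],[0,0,0]],[[0,0,0.003],[0,0,0]],[[0,0,0.003],[0,0,0]],[[0,0,0.003],[0,0,0]]]}}

```text
time_s: 4.58
ee_pos: [615.2, -197.1, 234.5]
eef_rot: [[0.979, -0.206, 0.001], [-0.206, -0.979, -0.001], [0.002, 0.001, -1.0]]
force: [-1.3, -1.7, 4.7]
gripper_width: -0.001
grasp_force: 2.1
```

Request:
{"method": "carry_out", "body": {"series": [[[0,0,0.001],[0,0,0]],[[0,0,0.002],[0,0,0]],[[0,0,0.003],[0,0,0]],[[0,0,0.003],[0,0,0]],[[0,0,0.003],[0,0,0]]]}}

```text
time_s: 5.0
ee_pos: [615.4, -197.2, 234.3]
eef_rot: [[0.979, -0.205, 0.0], [-0.205, -0.979, -0.001], [0.001, 0.001, -1.0]]
force: [-9.2, 0.2, 17.7]
gripper_width: -0.002
grasp_force: 8.7
```

Request:
{"method": "carry_out", "body": {"series": [[[0,0,-0.02],[0,0,0]],[[0,0,-0.045],[0,0,0]],[[0,0.02,-0.05],[0,0,0]],[[0,0.045,-0.05],[0,0,0]],[[0,0.065,-0.05],[0,0,0]],[[0,0.0745,-0.05],[0,0,0]],[[0,0.0745,-0.05],[0,0,0]],[[0,0.0745,-0.05],[0,0,0]]]}}

```text
time_s: 5.67
ee_pos: [599.4, -269.6, 279.9]
eef_rot: [[0.978, -0.207, -0.001], [-0.207, -0.978, 0.001], [-0.001, -0.001, -1.0]]
force: [-0.4, -1.0, -0.2]
gripper_width: 0.002
grasp_force: 0.0
```

```bash
python3 - <<'E'
from h import *
o=robot.get_obs(); print({k:np.round(o[k],3) for k in("time_s","ee_pos","force","gripper_width")})
n="side"; p,d=robot.read_camera(n); P=cloud(n,d); X=P[d>0]
for c,r in(((616,-195.5),9),((600.5,-270),11)):
    k=(np.hypot(X[:,0]-c[0],X[:,1]-c[1])<r)&(X[:,2]<85); print(k.sum(),np.median(X[k],0).round(1))
w,_=robot.read_camera("wrist")
cv2.imwrite("pics/c3.png",np.hstack([cv2.resize(p[180:330,220:460],(480,300))[...,::-1],w[120:420,160:480][...,::-1]]))
E
```

```text
{'time_s': np.float64(5.667), 'ee_pos': array([ 599.38 , -269.573,  279.94 ]), 'force': array([-0.393, -0.975, -0.152]), 'gripper_width': np.float64(0.002)}
48 [ 615.8 -195.    61. ]
57 [ 600.5 -269.9   68.9]
```

View pics/c3.png

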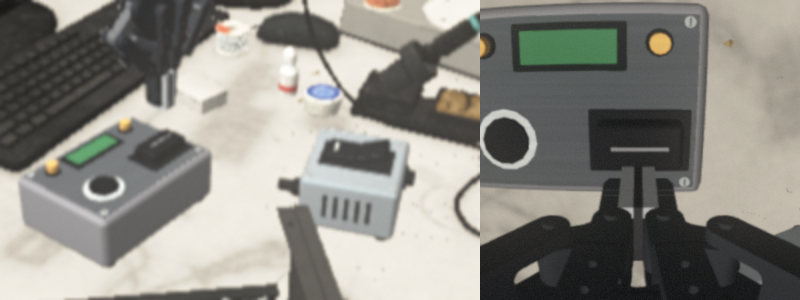

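The button top now reads 61 mm, so it is fully in and staying there. The key is still up at 69 mm, at (640,140) in the right half, and the fingertips are centred on it. Next I'll press the bar key.

Request:
{"method": "carry_out", "body": {"series": [[[0.001,0,0.02],[0,0,0]],[[0.001,0,0.033],[0,0,0]],[[0.001,0,0.038],[0,0,0]],[[0.001,0,0.041],[0,0,0]],[[0.001,0,0.044],[0,0,0]],[[0.001,0,0.046],[0,0,0]],[[0.001,0,0.047],[0,0,0]],[[0.001,0,0.047],[0,0,0]]]}}

```text
time_s: 6.43
ee_pos: [600.7, -269.7, 234.7]
eef_rot: [[0.979, -0.206, 0.0], [-0.206, -0.979, 0.001], [0.0, -0.001, -1.0]]
force: [-2.7, 2.9, 5.9]
gripper_width: 0.004
grasp_force: 2.8
```

Request:
{"method": "carry_out", "body": {"series": [[[0,0,0.001],[0,0,0]],[[0,0,0.002],[0,0,0]],[[0,0,0.002],[0,0,0]],[[0,0,0.002],[0,0,0]]]}}

```text
time_s: 6.77
ee_pos: [600.9, -269.9, 234.4]
eef_rot: [[0.979, -0.206, 0.001], [-0.206, -0.979, 0.0], [0.001, -0.0, -1.0]]
force: [-5.1, 4.3, 11.2]
gripper_width: -0.002
grasp_force: 5.5
```

Contact is firm and the force is now above the spring's 6 N. I'll push slightly more, hold there, and check the three states.

Request:
{"method": "carry_out", "body": {"series": [[[0,0,0.001],[0,0,0]],[[0,0,0.0015],[0,0,0]],[[0,0,0.0015],[0,0,0]],[[0,0,0.0015],[0,0,0]],[[0,0,0.0015],[0,0,0]],[[0,0,0.0015],[0,0,0]]]}}

```text
time_s: 7.27
ee_pos: [601.1, -269.9, 234.3]
eef_rot: [[0.979, -0.205, 0.0], [-0.205, -0.979, 0.0], [0.0, -0.0, -1.0]]
force: [-8.5, 6.0, 15.9]
gripper_width: 0.002
grasp_force: 8.5
```

```bash
python3 - <<'E'
from h import *
o=robot.get_obs(); print({k:np.round(o[k],3) for k in("time_s","ee_pos","force","gripper_width")})
for n in("side","scene"):
    p,d=robot.read_camera(n); P=cloud(n,d); X=P[d>0]
    a=np.deg2rad(78); u=np.array([np.cos(a),np.sin(a)])
    for nm,c,r in(("btn",(616,-195.5),9),("key+",np.array([600.5,-270])+19*u,3),("key-",np.array([600.5,-270])-19*u,3),("rock_on",(452,-342),7),("rock_off",(413,-347),7)):
        k=(np.hypot(X[:,0]-c[0],X[:,1]-c[1])<r)&(X[:,2]<85); print(n,nm,k.sum(),np.median(X[k],0).round(1) if k.sum() else "")
E
```

```text
{'time_s': np.float64(7.267), 'ee_pos': array([ 601.061, -269.936,  234.31 ]), 'force': array([-8.486,  5.972, 15.944]), 'gripper_width': np.float64(0.002)}
side btn 53 [ 616.3 -195.8   60.9]
side key+ 5 [ 604.6 -250.6   61.5]
side key- 1 [ 596.9 -290.9   59.7]
side rock_on 22 [ 452.1 -342.5   64.5]
side rock_off 29 [ 412.2 -346.    70.9]
scene btn 23 [ 616.2 -197.2   61.4]
scene key+ 0 
scene key- 6 [ 596.6 -289.    60.1]
scene rock_on 23 [ 452.7 -342.    64.2]
scene rock_off 42 [ 412.4 -347.1   57.4]
```

```bash
python3 -c "
from station import robot
print(robot.sign_off())"
```

```text
the job is handed in; nothing more can be done
None
```

I handed the job in at about 7.5 s with the arm still holding the bar key fully down (about 61 mm, 16 N downward); before that the power box was switched on and the round button pressed in (61 mm, staying in), in the order asked, and the arm never went near the tub, carton or bottle.

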